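Close the wooden boxes with their matching lids

TASK

Close the four small wooden boxes on the craft table: pick up each knobbed lid and put it on the box of its own shape and size, lying flat on the rim with its plug down in the opening and, on the square and oblong boxes, its edges square with the box. Leave the boxes standing where they are, and leave the spare triangular lid, which has no box here, where it lies.

Things in the scene. Friction and masses are not known exactly. Their poses are not given: they have to be found in the camera images.
- lid_round_large: Round wooden lid, large: plate 90 mm in diameter, with burnt lines. Round knob on top, 20 mm in diameter, 14 to 42 mm above the origin. Plate 8 mm thick over a 6 mm plug (58 mm in diameter) that enters its box with 8 mm to spare all round. Lies knob up on the plug. Origin: centre of the plug's underside, z up; 34 mm above the box's origin when seated. 28 to 84 g.
- lid_round_small: Round wooden lid, small: plate 66 mm in diameter, with burnt lines. Round knob on top, 20 mm in diameter, 14 to 42 mm above the origin. Plate 8 mm thick over a 6 mm plug (34 mm in diameter) that enters its box with 8 mm to spare all round. Lies knob up on the plug. Origin: centre of the plug's underside, z up; 34 mm above the box's origin when seated. 28 to 84 g.
- lid_square: Square wooden lid: plate 78 x 78 mm, sides along its x and y, with burnt lines. Round knob on top, 20 mm in diameter, 14 to 42 mm above the origin. Plate 8 mm thick over a 6 mm plug (46 x 46 mm) that enters its box with 8 mm to spare all round. Lies knob up on the plug. Origin: centre of the plug's underside, z up; 34 mm above the box's origin when seated. 28 to 84 g.
- lid_rect: Oblong wooden lid: plate 100 mm along its x, 64 mm along its y, with burnt lines. Round knob on top, 20 mm in diameter, 14 to 42 mm above the origin. Plate 8 mm thick over a 6 mm plug (68 x 32 mm (x, y)) that enters its box with 8 mm to spare all round. Lies knob up on the plug. Origin: centre of the plug's underside, z up; 34 mm above the box's origin when seated. 28 to 84 g.
- lid_triangle: Spare triangular wooden lid, about 90 mm a side, with the same 20 mm round knob (top 42 mm up) but no pattern; no box here is of its shape. Origin: centre of its underside, z up.
- box_round_large: Open round wooden box, large: 84 mm outside diameter, opening 74 mm, walls 5 mm, 40 mm high, loose on the table, 180 to 390 g. Origin: centre of its underside, z up; the rim is 40 mm above it.
- box_round_small: Open round wooden box, small: 60 mm outside diameter, opening 50 mm, walls 5 mm, 40 mm high, loose on the table, 180 to 390 g. Origin: centre of its underside, z up; the rim is 40 mm above it.
- box_square: Open square wooden box: 72 x 72 mm outside, opening 62 x 62 mm, sides along its x and y, walls 5 mm, 40 mm high, loose on the table, 180 to 390 g. Origin: centre of its underside, z up; the rim is 40 mm above it.
- box_rect: Open oblong wooden box: outside 94 mm along its x, 58 mm along its y, opening 84 x 48 mm, walls 5 mm, 40 mm high, loose on the table, 180 to 390 g. Origin: centre of its underside, z up; the rim is 40 mm above it.
There are look-alikes about, which are no part of the job. What is shaped like the lid_rect but blue is not meant. Leave any blue or turquoise look-alike of the box_square alone.

How it is judged:
By the outcome, as a careful person would: the job done as asked, in the order asked, and still so for the second after the job is handed in, with the robot touching nothing.
It also fails if it takes over 102 s, if anything falls off the work surface, if the arm or the gripper's body presses on something with over 40 N, if the wrist force passes 120 N, or if a joint passes its speed limit or range.

ROBOT

A 6-joint arm with a two-finger parallel gripper is mounted at the origin on the work surface. World frame = base frame: x ahead of the robot, y to its left, z up, the work surface at z = 0. Lengths are in m, angles in degrees, forces in N, time in s.
With the tool pointing down it reaches from about 0.2 to 0.875 m from the base axis. Payload 3.4 kg.
Tool frame: the origin (TCP) lies at the very end of the fingers, on their centre line; the grasp point (between the pads) lies 19 mm behind it; z points along the fingers, y is the line along which they close (so a half turn about z gives the same grasp; the last joint's range is limited). The gripper opens to 94 mm and grips with 3 to 60 N. Pads are 16 mm wide; open, the fingers measure 119 mm over their backs; the gripper's body (75 mm by 177 mm) begins 78 mm behind the grasp point.
Start: joints at [66.349, 15.808, 86.224, -0, 77.962, -6.933], TCP at [0.165, 0.551, 0.205] pointing down, gripper open.
Joint ranges: [-165.64, 165.64], [-43.16, 119.46], [12.63, 154.43], [-67.54, 247.53], [6.08, 155.33], [-154.97, 154.97]. Speed limits (degrees/s): [147.25, 147.25, 180, 180, 180, 180].

INTERFACE

Orientations are given as [roll, pitch, yaw] about the fixed x, y, z axes, in that order (R = Rz(yaw) Ry(pitch) Rx(roll)).
In Python, from bench import arm, eyes, workorder gives the robot as it stands.
- The arm moves only by the tool drive_tool, never from a script. Its arguments are lists of equal length, an entry for each row: "linear": the shift along the world's x, y, z in mm, a list of three; "yaw": the turn about the world's z in degrees; "jaw": the gripper's target within -1 to 1 (shut at 1, half-way at 0, fully open at -1). In form: {"linear": [[tx, ty, tz], ...], "yaw": [yaw, ...], "jaw": [jaw, ...]}. A call has exactly 10 rows; each row is the pose to reach, as a shift and turn from the pose commanded when the call began; what a row does not reach only later rows make up. A row lasts 1/8 s, in which the tool goes at most 62.5 mm and 10.7 degrees, less where a joint would pass 70% of its speed; a pose out of reach is approached as far as the arm can. A call with a gripper value outside its range is refused whole. The fingers move at their own pace and stop on an object; the grip force is fixed at half the most. Time passes only in rows, so rows that repeat a pose let the fingers close, or fill a call up. It gives the time, the measured TCP pose, the force, the opening and the grip force at its end, in the units of the state.
- arm.sense(): the state, without advancing time (a new reading comes with each control period).
- eyes.camera(name): name is "scene" or "top" or "wrist"; returns a dict with "image" (480x640x3 uint8, blue, green, red), "vfov" (degrees; the focal length in pixels is half the picture's height over the tangent of half this angle, whatever the lens; pixels are square), "cx", "cy" (the principal point, pixels), "T" (4x4, takes a point from camera to world coordinates); the wrist camera has in their place "hand_eye" (4x4, takes a point from camera to tool coordinates, whose origin is the TCP and whose axes are the flange's). Camera axes: x right, y down, z forward; pixel columns grow to the right and rows downward; lengths in m; the calibration is good to about 2 mm. The wrist camera is an equidistant fisheye: a pixel r from the principal point sees the ray r / f radians off the axis. A picture is of the moment at which its call begins: read the wrist's pose just before it. There is no depth.
- workorder.hand_in(): hands the job in; it is judged then, once.
The state is a dict: "clock": time; "joints": joint angles; "qd": joint speeds; "effort": joint torques, N m; "eef_pos": TCP position; "orientation": TCP orientation; "ft_force": force on the tool from outside, world axes, zero at the start; "torque": the same for the moment, N m; "gripper_width": finger opening in m; "finger_force": force on a finger pad.
Only numpy, scipy, OpenCV 4.12 (cv2) and the standard library are available. Lean on these libraries where they do the work, as an engineer would, in place of code of your own. Each camera call takes 0.05 s, during which the arm holds its last target. There are 200 camera calls.

## Working session

There is one attempt and no reset: what is moved stays moved. The work goes in short steps, Python scripts to look and compute and a tool call to move; the robot and the scene stay as the last step left them, time stands still between calls to the robot, and variables do not carry over. Pictures are saved under pics/ and viewed, at most 14 in all, crops included, and the job is handed in when it is done.

Besides the shell and the picture viewer there is one more tool, called after "Request:" in YAML: its name, and indented under it one key for each argument. drive_tool: Moves the arm, as the interface text tells. Its arguments: {"type":"object","properties":{"linear":{"type":"array"},"yaw":{"type":"array"},"jaw":{"type":"array"}},"required":["linear","yaw","jaw"]}

```bash
mkdir -p pics; ls
python3 - <<'E'
from bench import arm,eyes
import cv2,pickle
print(arm.sense())
for n in("top","scene"):
    c=eyes.camera(n); cv2.imwrite(f"pics/{n}0.png",c["image"]); pickle.dump(c,open(f"{n}0.pkl","wb")); print(n,c["vfov"],c["cx"],c["cy"],c["T"].round(3).tolist())
E
```

```text
pics
{'clock': 0.0, 'joints': array([ 6.63495618e+01,  1.58468428e+01,  8.62943290e+01, -2.40771553e-03,
        7.79639511e+01, -6.93149186e+00]), 'qd': array([-0.10709937, -0.02639454,  0.01652915, -0.04066337,  0.01480666,
       -0.04487506]), 'effort': array([ 7.35541144e-04, -4.04586339e+01, -2.37223881e+01,  7.01965042e-02,
        3.46144906e-02, -1.41144974e-04]), 'eef_pos': array([0.16518716, 0.55015326, 0.20461873]), 'orientation': array([-1.79895361e+02, -1.03498372e-02,  1.63281548e+02]), 'ft_force': array([ 0.65916449,  0.38560586, -0.73753631]), 'torque': array([-0.00472975, -0.03185047,  0.0137283 ]), 'finger_force': 0.0, 'gripper_width': 0.09364518345134312}
top 46.46018022196883 325.4150504405859 249.02192132198942 [[-0.007, -0.994, 0.105, 0.398], [-1.0, 0.009, 0.013, 0.005], [-0.014, -0.105, -0.994, 1.088], [0.0, 0.0, 0.0, 1.0]]
scene 44.17891343938804 328.5128005895477 231.7740302452118 [[-0.446, 0.592, -0.671, 1.356], [0.895, 0.282, -0.345, 0.476], [-0.015, -0.755, -0.656, 0.887], [0.0, 0.0, 0.0, 1.0]]
```

View pics/top0.png

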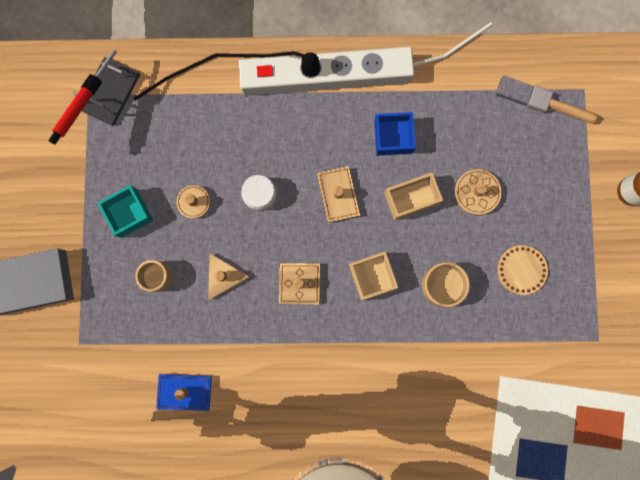

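View pics/scene0.png

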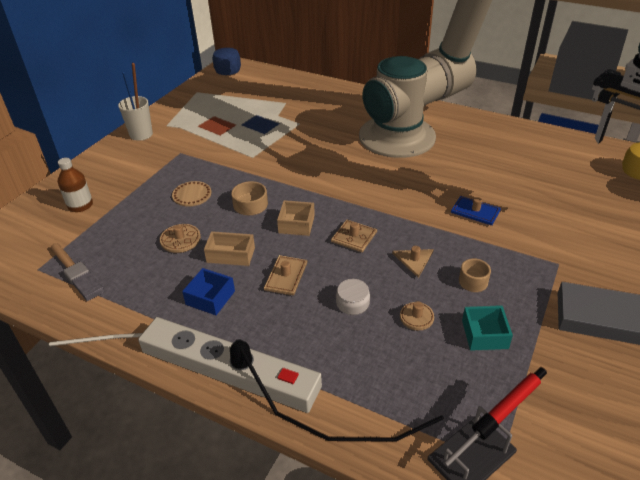

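The top view shows these candidates:

- **Knobbed lids:** large round (479,191), small round (193,201), square (300,283), rect (339,193).
- **Boxes:** rect (414,196), square (374,275), large round (445,284), small round (152,276).
- **Not wanted:** knobless coaster (523,270), triangle lid (226,276), white jar (258,192), blue box (395,133), teal box (125,211), blue knobbed lid (184,393).

Next I'll measure the parts and check my choice in a close crop.

```bash
cat > h.py <<'E'
import numpy as np,cv2
def rays(c,uv):
    f=240/np.tan(np.radians(c["vfov"]/2)); uv=np.atleast_2d(uv).astype(float)
    d=np.c_[(uv[:,0]-c["cx"])/f,(uv[:,1]-c["cy"])/f,np.ones(len(uv))]
    return c["T"][:3,3],d@c["T"][:3,:3].T
def cast(c,uv,z):
    o,d=rays(c,uv); return (o+d*((z-o[2])/d[:,2])[:,None])[:,:2]
def blobs(c):
    h=cv2.cvtColor(c["image"],cv2.COLOR_BGR2HSV)
    m=((h[...,1]>70)&(h[...,0]<30)).astype(np.uint8)*255
    m=cv2.morphologyEx(m,cv2.MORPH_OPEN,np.ones((3,3)))
    return [k[:,0] for k in cv2.findContours(m,cv2.RETR_EXTERNAL,cv2.CHAIN_APPROX_NONE)[0] if 400<cv2.contourArea(k)<6000]
def measure(c,k,hi,lo):
    """centre, yaw of long side, sizes; far edges lie at height hi, near ones at lo"""
    P={z:cast(c,k,z) for z in(hi,lo)}; r=cv2.minAreaRect((P[hi]*1000).astype(np.float32))
    b=cv2.boxPoints(r)/1000; e=b[1]-b[0]; g=b[2]-b[1]; e=e if np.hypot(*e)>np.hypot(*g) else g
    e/=np.hypot(*e); D=np.array([e,[-e[1],e[0]]]); rel=P[hi].mean(0)-c["T"][:2,3]
    px=1.0*0.5/560*0 
    s=[]
    for d in D:
        s.append([ (P[hi if q*(rel@d)>0 else lo]@(q*d)).max()*q for q in(1,-1)])
    s=np.array(s); return s.mean(1)@D, np.degrees(np.arctan2(e[1],e[0]))%180, s[:,0]-s[:,1]
E
python3 - <<'E'
import pickle,cv2
from h import *
c=pickle.load(open("top0.pkl","rb"))
N={"lid_RL":(479,191),"lid_RS":(193,201),"lid_SQ":(300,283),"lid_RE":(339,193),"box_RE":(414,196),"box_SQ":(374,275),"box_RL":(445,284),"box_RS":(152,276),"coaster":(523,270),"tri":(226,276)}
B=blobs(c)
for n,p in N.items():
    for k in B:
        if cv2.pointPolygonTest(k,p,False)>=0:
            ce,y,s=measure(c,k,*((.04,0) if "box" in n else (.014,.006)))
            print(n,(ce*1000).round(1),y.round(1),(s*1000).round(1),"reach",np.hypot(*ce).round(3))
im=c["image"][150:320,90:560]; cv2.imwrite("pics/crop0.png",cv2.resize(im,None,fx=1.7,fy=1.7,interpolation=2))
E
```

```text
lid_RL [ 621.9 -279.8] 134.1 [89.  88.9] reach 0.682
lid_RS [607.6 276.9] 0.8 [64.4 63.1] reach 0.668
lid_SQ [445.9  69.8] 178.0 [78.8 78.4] reach 0.451
lid_RE [619.7  -6.9] 12.2 [100.5  64.8] reach 0.62
box_RE [ 611.8 -151.2] 109.5 [94.9 58.4] reach 0.63
box_SQ [457.6 -71.3] 108.0 [73.1 73.5] reach 0.463
box_RL [ 440.8 -208.5] 88.5 [81.2 82.1] reach 0.488
box_RS [461.7 349.2] 89.5 [56.9 57.2] reach 0.579
coaster [ 468.5 -358.7] 87.7 [93.  94.2] reach 0.59
tri [459.5 208. ] 179.2 [82.8 73.4] reach 0.504
```

View pics/crop0.png

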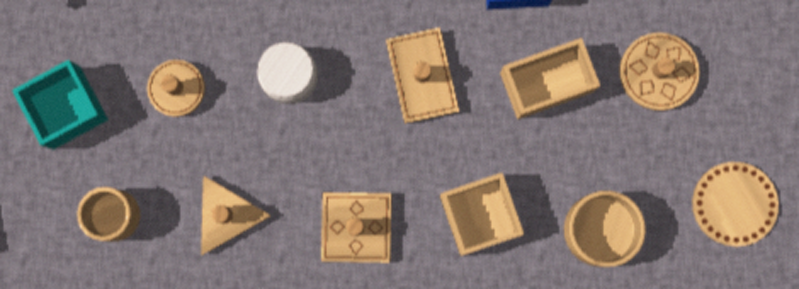

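The crop confirms the choice: knobbed lids have the burnt patterns, the coaster at right has no knob, and the triangle is plain. Measured sizes match the given ones within 1–3 mm. I'll start with the small round lid.

Request:
drive_tool:
  linear:
    - [443,-274,-85]
    - [443,-274,-85]
    - [443,-274,-85]
    - [443,-274,-85]
    - [443,-274,-85]
    - [443,-274,-85]
    - [443,-274,-85]
    - [443,-274,-85]
    - [443,-274,-85]
    - [443,-274,-85]
  yaw: [0,0,0,0,0,0,0,0,0,0]
  jaw: [0,0,0,0,0,0,0,0,0,0]

```text
clock: 1.35
eef_pos: [0.6089, 0.2757, 0.1193]
orientation: [-180.0, -0.1, 163.1]
ft_force: [-0.1, 1.6, 0.8]
gripper_width: 0.0472
finger_force: 0.0
```

```bash
cat >> h.py <<'E'
from scipy.spatial.transform import Rotation as Ro
def wrist():
    from bench import arm,eyes
    s=arm.sense(); c=eyes.camera("wrist"); T=np.eye(4); T[:3,:3]=Ro.from_euler("xyz",s["orientation"],degrees=True).as_matrix(); T[:3,3]=s["eef_pos"]
    c["T"]=T@c["hand_eye"]; return c,s
def fcast(c,uv,z):
    f=240/np.tan(np.radians(c["vfov"]/2)); q=np.atleast_2d(uv)-[c["cx"],c["cy"]]; r=np.hypot(*q.T); a=r/f
    d=np.c_[q*(np.sin(a)/np.maximum(r,1e-9))[:,None],np.cos(a)]@c["T"][:3,:3].T; o=c["T"][:3,3]
    return (o+d*((z-o[2])/d[:,2])[:,None])[:,:2]
E
python3 - <<'E'
from h import *
c,s=wrist(); cv2.imwrite("pics/w1.png",c["image"]); print(c["T"][:3,3],c["hand_eye"].round(3).tolist(),c["vfov"])
for k in blobs(c):
    P=fcast(c,k,.014); (x,y),r=cv2.minEnclosingCircle((P*1000).astype(np.float32)); print(k.mean(0).round(),x,y,r)
E
```

```text
[0.54110029 0.29704423 0.29800237] [[-0.0, -0.97, -0.243, 0.071], [1.0, -0.0, -0.0, 0.001], [0.0, -0.243, 0.97, -0.179], [0.0, 0.0, 0.0, 1.0]] 65.70646984690485
[354. 421.] 816.3890380859375 259.2046813964844 199.52127075195312
[434. 364.] 758.5015869140625 341.04791259765625 39.62225341796875
[206. 364.] 697.412109375 139.54747009277344 39.63423156738281
[ 66. 303.] 609.4498291015625 -0.5247020721435547 53.40495300292969
[323. 230.] 604.6758422851562 280.33148193359375 33.169837951660156
[ 59. 131.] 444.05364990234375 75.97218322753906 55.66096496582031
[201.  81.] 458.7314453125 221.5718994140625 50.95189666748047
[358.  28.] 458.0516052246094 354.85162353515625 36.123477935791016
[32. 19.] 306.7382507324219 78.71947479248047 67.86334991455078
```

View pics/w1.png

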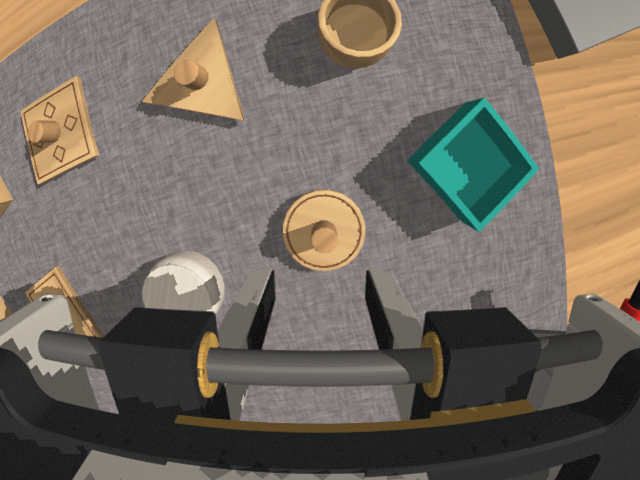

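The wrist view shows the small round lid at (323,230), centred between the fingers. It measures (605,280) against (608,277) from the top camera, so I'll use the mean. The jar at (185,290) is clear.

Request:
drive_tool:
  linear:
    - [-2,2,-50]
    - [-2,2,-80]
    - [-2,2,-96]
    - [-2,2,-102]
    - [-2,2,-102]
    - [-2,2,-102]
    - [-2,2,-102]
    - [-2,2,-102]
    - [-2,2,-102]
    - [-2,2,-102]
  yaw: [0,0,0,0,0,0,0,0,0,0]
  jaw: [0,0,0,0,0.9,0.9,0.9,0.9,0.9,0.9]

```text
clock: 2.65
eef_pos: [0.6071, 0.2789, 0.0194]
orientation: [179.9, 0.1, 163.3]
ft_force: [0.4, -0.1, 5.7]
gripper_width: 0.019
finger_force: 30.0
```

Request:
drive_tool:
  linear:
    - [0,0,40]
    - [0,0,90]
    - [-76,31,122]
    - [-76,31,122]
    - [-76,31,122]
    - [-76,31,122]
    - [-76,31,122]
    - [-76,31,122]
    - [-76,31,122]
    - [-76,31,122]
  yaw: [0,0,0,0,0,0,0,0,0,0]
  jaw: [0.9,0.9,0.9,0.9,0.9,0.9,0.9,0.9,0.9,0.9]

```text
clock: 3.9
eef_pos: [0.5306, 0.3096, 0.1403]
orientation: [-180.0, -0.0, 163.3]
ft_force: [0.6, 0.8, -0.9]
gripper_width: 0.019
finger_force: 30.0
```

Run:
```python
from h import *
c,s=wrist(); cv2.imwrite("pics/w2.png",c["image"]); print(c["T"][:3,3],s["eef_pos"],s["gripper_width"])
for k in blobs(c):
    for z in(.04,): 
        P=fcast(c,k,z); (x,y),r=cv2.minEnclosingCircle((P*1000).astype(np.float32)); print(k.mean(0).round(),x,y,r)
```

```text
[0.46242357 0.33073336 0.31888156] [0.53061892 0.30955961 0.14031043] 0.019034940932041212
[299. 422.] 713.6766357421875 225.74305725097656 195.8677215576172
[104. 388.] 626.0232543945312 38.7129020690918 33.782718658447266
[269. 368.] 633.9794311523438 231.61422729492188 37.69717788696289
[371. 368.] 659.9458618164062 319.47503662109375 38.136192321777344
[  8. 261.] 458.7831115722656 -25.21370506286621 49.16112518310547
[ 70. 215.] 445.13140869140625 96.99220275878906 50.48076248168945
[200. 181.] 458.5940856933594 231.6480712890625 46.82328796386719
[345. 134.] 459.41009521484375 350.8894958496094 29.846345901489258
```

View pics/w2.png

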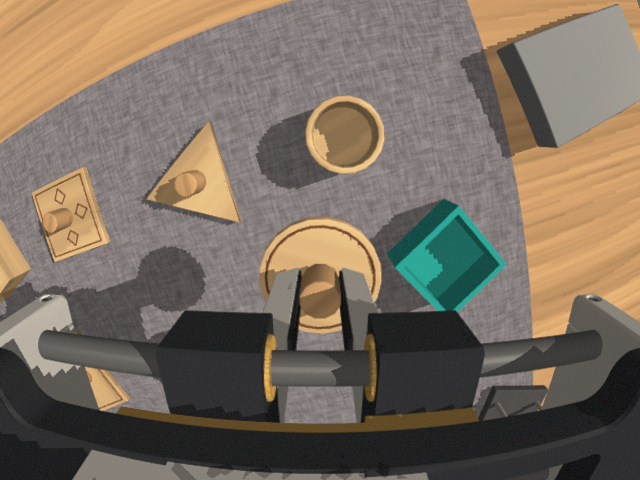

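The wrist view shows the box rim at (345,134), at (459,351) with r 29.8, and the held lid level. I'll place it.

Request:
drive_tool:
  linear:
    - [-50,30,0]
    - [-68,40,0]
    - [-68,40,-20]
    - [-68,40,-60]
    - [-68,40,-78]
    - [-68,40,-86]
    - [-68,40,-86]
    - [-68,40,-86]
    - [-68,40,-86]
    - [-68,40,-86]
  yaw: [0,0,0,0,0,0,0,0,0,0]
  jaw: [0.9,0.9,0.9,0.9,0.9,0.9,0.9,0,0,0]

```text
clock: 5.2
eef_pos: [0.4628, 0.3499, 0.055]
orientation: [180.0, 0.0, 163.3]
ft_force: [0.2, 0.2, -0.1]
gripper_width: 0.045
finger_force: 0.0
```

Request:
drive_tool:
  linear:
    - [0,0,30]
    - [0,0,76]
    - [-17,-278,76]
    - [-17,-278,76]
    - [-17,-278,76]
    - [-17,-278,76]
    - [-17,-278,66]
    - [-17,-278,66]
    - [-17,-278,66]
    - [-17,-278,66]
  yaw: [0,0,0,0,0,0,0,0,0,0]
  jaw: [0,0,0,0,0,0,0,0,0,0]

```text
clock: 6.45
eef_pos: [0.4458, 0.0728, 0.1208]
orientation: [180.0, 0.0, 163.4]
ft_force: [-0.3, 0.6, -0.6]
gripper_width: 0.0471
finger_force: 0.0
```

```bash
cat > look.py <<'E'
from h import *
import sys
from bench import eyes
t=eyes.camera("top"); cv2.imwrite(f"pics/{sys.argv[1]}_t.png",t["image"])
c,s=wrist(); cv2.imwrite(f"pics/{sys.argv[1]}.png",c["image"]); print(s["eef_pos"].round(4),s["orientation"][2].round(1),s["gripper_width"].round(4))
z=float(sys.argv[2])
for k in blobs(c):
    P=(fcast(c,k,z)*1000).astype(np.float32); (x,y),w,a=cv2.minAreaRect(P); (X,Y),r=cv2.minEnclosingCircle(P)
    print("W",k.mean(0).round(),"rect %.1f %.1f (%.1f %.1f) %.1f circ %.1f %.1f r%.1f"%(x,y,*w,a,X,Y,r))
for k in blobs(t):
    for n,h in(("lid",(.014,.006)),("box",(.04,0)),("closed",(.048,.01))):
        ce,y,q=measure(t,k,*h); print("T",k.mean(0).round(),n,(ce*1000).round(1),y.round(1),(q*1000).round(1)) if 0.4<ce[0]<.7 else 0
E
python3 look.py a .014
```

```text
Traceback (most recent call last):
  File "look.py", line 5, in <module>
    c,s=wrist(); cv2.imwrite(f"pics/{sys.argv[1]}.png",c["image"]); print(s["eef_pos"].round(4),s["orientation"][2].round(1),s["gripper_width"].round(4))
                                                                                                                             ^^^^^^^^^^^^^^^^^^^^^^^^
AttributeError: 'float' object has no attribute 'round'
```

```bash
sed -i 's/,s\["gripper_width"\].round(4)//' look.py; python3 look.py a .014
```

```text
[0.4456 0.0726 0.1206] 163.4
W [434. 364.] rect 596.6 138.8 (21.3 79.8) 81.9 circ 596.7 139.4 r40.1
W [206. 364.] rect 535.7 -64.1 (20.8 79.4) 63.8 circ 535.6 -64.4 r39.8
W [ 59. 296.] rect 424.4 -207.1 (117.3 74.9) 60.5 circ 432.5 -213.7 r62.1
W [169. 285.] rect 459.7 -74.4 (78.8 99.9) 18.1 circ 456.3 -75.7 r59.9
W [492. 200.] rect 446.6 226.1 (89.1 77.2) 59.0 circ 457.2 219.8 r50.9
W [610. 171.] rect 468.1 358.6 (97.5 73.8) 80.4 circ 469.0 361.6 r54.1
T [445. 284.] lid [ 441.8 -211.1] 89.5 [88.7 84.1]
T [445. 284.] box [ 440.8 -208.5] 89.5 [81.5 81.9]
T [445. 284.] closed [ 440.5 -206.7] 89.5 [81.1 81.3]
T [151. 275.] lid [465.7 356. ] 89.5 [73.9 65.5]
T [151. 275.] box [464.6 352.1] 89.5 [62.7 62.9]
T [151. 275.] closed [464.1 349.2] 89.5 [62.7 62.5]
T [373. 276.] lid [458.6 -71.6] 108.0 [77.  75.2]
T [373. 276.] box [457.3 -70.5] 108.0 [73.6 73.5]
T [373. 276.] closed [456.9 -69.9] 108.0 [73.1 72.9]
T [522. 270.] lid [ 468.5 -358.6] 89.5 [93.4 93.8]
T [522. 270.] box [ 467.2 -354.6] 89.5 [81.8 90.7]
T [522. 270.] closed [ 466.6 -351.6] 89.5 [81.6 90.1]
T [413. 196.] lid [ 614.6 -153.2] 109.4 [102.4  63.8]
T [413. 196.] box [ 611.8 -151.2] 109.4 [94.8 58.6]
T [413. 196.] closed [ 610.1 -149.9] 109.4 [94.4 58.4]
T [478. 192.] lid [ 621.9 -279.8] 134.1 [89.  88.9]
T [478. 192.] box [ 619.8 -276.2] 134.1 [77.4 87. ]
T [478. 192.] closed [ 617.9 -273.9] 134.1 [77.3 86.3]
T [338. 194.] lid [619.5  -6.8] 12.2 [100.   64.7]
T [338. 194.] box [616.6  -6.3] 12.2 [92.7 62.4]
T [338. 194.] closed [614.8  -6.3] 12.2 [92.3 61.9]
```

View pics/a_t.png

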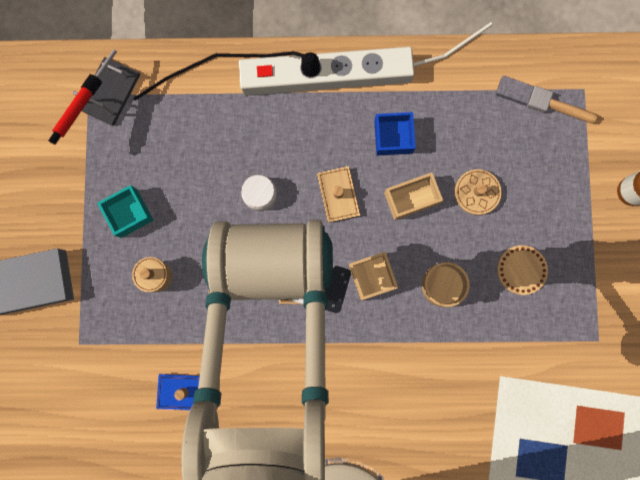

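The small round lid is seated at top pixel (151,274), and the top camera puts it within about 2.5 mm of its box centre. The square lid is hidden under the arm, but top-camera coordinates have proved consistent, so I'll grasp it at (446,70).

Request:
drive_tool:
  linear:
    - [1,-2,-50]
    - [1,-2,-80]
    - [1,-2,-96]
    - [1,-2,-102]
    - [1,-2,-102]
    - [1,-2,-102]
    - [1,-2,-102]
    - [1,-2,-102]
    - [1,-2,-102]
    - [1,-2,-102]
  yaw: [0,0,0,0,0,0,0,0,0,0]
  jaw: [0,0,0,0,0.9,0.9,0.9,0.9,0.9,0.9]

```text
clock: 7.9
eef_pos: [0.447, 0.0698, 0.0191]
orientation: [180.0, 0.1, 163.3]
ft_force: [-0.6, 1.4, 5.8]
gripper_width: 0.0189
finger_force: 30.0
```

Request:
drive_tool:
  linear:
    - [0,0,40]
    - [0,0,90]
    - [5,-60,90]
    - [12,-120,90]
    - [12,-141,90]
    - [12,-141,90]
    - [12,-141,60]
    - [12,-141,44]
    - [12,-141,37]
    - [12,-141,37]
  yaw: [0,0,10,20,20,20,20,20,20,20]
  jaw: [0.9,0.9,0.9,0.9,0.9,0.9,0.9,0.9,0.9,0.9]

```text
clock: 9.15
eef_pos: [0.4581, -0.0705, 0.0553]
orientation: [180.0, -0.1, -176.7]
ft_force: [-0.2, 0.4, -0.2]
gripper_width: 0.0191
finger_force: 30.0
```

Request:
drive_tool:
  linear:
    - [0,0,-1]
    - [0,0,-1]
    - [0,0,-1]
    - [0,0,-1]
    - [0,0,50]
    - [100,45,65]
    - [162,65,65]
    - [162,65,65]
    - [162,65,65]
    - [162,65,65]
  yaw: [0,0,0,0,0,-10,-20,-20,-20,-20]
  jaw: [0.9,0,0,0,0,0,0,0,0,0]

```text
clock: 10.4
eef_pos: [0.6192, -0.0063, 0.1198]
orientation: [-180.0, -0.1, 163.3]
ft_force: [-0.2, 0.4, -0.1]
gripper_width: 0.0473
finger_force: 0.0
```

```bash
sed -i 's/<6000/<20000/' h.py; python3 look.py b .014
```

```text
[ 0.6188 -0.0065  0.12  ] 163.3
W [355. 421.] rect 816.5 -20.3 (398.4 23.7) 73.3 circ 826.5 -23.3 r199.2
W [434. 364.] rect 768.7 59.2 (21.2 79.1) 81.7 circ 768.7 59.3 r39.7
W [206. 364.] rect 707.8 -143.3 (20.3 78.9) 64.8 circ 707.8 -143.3 r39.6
W [ 73. 301.] rect 609.8 -261.0 (90.2 66.9) 34.5 circ 616.6 -270.8 r46.4
W [159. 271.] rect 612.0 -155.4 (64.5 121.6) 19.4 circ 610.6 -156.0 r66.7
W [322. 232.] rect 617.0 -4.0 (100.0 64.4) 12.1 circ 617.1 -3.9 r58.2
W [ 51. 114.] rect 435.0 -213.6 (120.0 90.4) 61.6 circ 435.1 -213.6 r60.1
W [618.   8.] rect 480.1 350.9 (22.0 83.5) 0.9 circ 470.2 350.8 r41.8
W [518.  12.] rect 483.4 208.7 (77.2 35.9) 85.6 circ 482.9 208.4 r41.8
W [176.  67.] rect 448.2 -78.9 (101.2 89.3) 18.9 circ 448.3 -78.7 r65.9
W [27. 17.] rect 329.5 -224.3 (117.3 58.7) 56.1 circ 310.7 -211.7 r59.0
T [445. 284.] lid [ 441.8 -210.3] 89.5 [90.5 84.1]
T [445. 284.] box [ 440.8 -207.6] 89.5 [83.3 81.9]
T [445. 284.] closed [ 440.5 -205.9] 89.5 [82.9 81.3]
T [151. 275.] lid [465.7 356. ] 89.5 [73.9 65.5]
T [151. 275.] box [464.6 352.1] 89.5 [62.7 62.9]
T [151. 275.] closed [4
[... 263 characters left out ...]
0.1] 170.2 [76.9 32.5]
T [390. 277.] closed [ 456.7 -109.2] 170.2 [76.4 32.4]
T [522. 270.] lid [ 468.5 -358.7] 89.5 [93.5 93.8]
T [522. 270.] box [ 467.2 -354.6] 89.5 [81.8 90.7]
T [522. 270.] closed [ 466.6 -351.6] 89.5 [81.7 90.1]
T [338. 200.] lid [611.1  -8.7] 12.1 [82.7 65. ]
T [338. 200.] box [608.4  -8.2] 12.1 [75.8 62.7]
T [338. 200.] closed [606.6  -8.1] 12.1 [75.5 62.2]
T [414. 196.] lid [ 614.4 -152.9] 108.7 [103.6  63.1]
T [414. 196.] box [ 611.7 -150.8] 108.7 [96.2 58. ]
T [414. 196.] closed [ 609.9 -149.6] 108.7 [95.7 57.7]
T [478. 192.] lid [ 621.7 -279.7] 89.4 [87.7 87.7]
T [478. 192.] box [ 619.  -276.4] 89.4 [78.5 80.1]
T [478. 192.] closed [ 617.2 -274.1] 89.4 [78.3 79.7]
```

View pics/b.png

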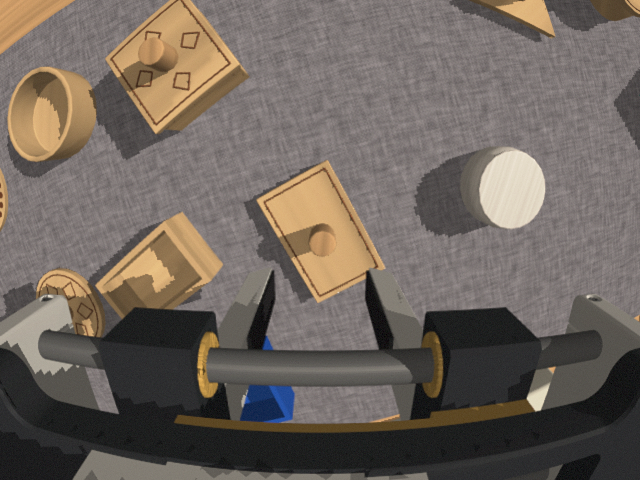

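The square lid sits flat and aligned on its box at (178,67). The oblong lid is at (322,232), yaw 12.1°, between the fingers. I'll grasp it.

Request:
drive_tool:
  linear:
    - [0,-1,-50]
    - [0,-1,-80]
    - [0,-1,-95]
    - [0,-1,-99]
    - [0,-1,-99]
    - [0,-1,-99]
    - [0,-1,-99]
    - [0,-1,-99]
    - [0,-1,-99]
    - [0,-1,-99]
  yaw: [0,0,0,0,0,0,0,0,0,0]
  jaw: [0,0,0,0,0.9,0.9,0.9,0.9,0.9,0.9]

```text
clock: 11.75
eef_pos: [0.6211, -0.0072, 0.0224]
orientation: [180.0, 0.1, 163.3]
ft_force: [-0.8, 1.0, 5.8]
gripper_width: 0.0192
finger_force: 30.0
```

Request:
drive_tool:
  linear:
    - [0,0,40]
    - [0,0,90]
    - [0,-20,90]
    - [0,-70,90]
    - [-8,-110,90]
    - [-8,-144,90]
    - [-8,-144,90]
    - [-8,-144,90]
    - [-8,-144,90]
    - [-8,-144,90]
  yaw: [0,0,-10,-20,-30,-40,-50,-60,-70,-80]
  jaw: [0.9,0.9,0.9,0.9,0.9,0.9,0.9,0.9,0.9,0.9]

```text
clock: 13.0
eef_pos: [0.6119, -0.1513, 0.1108]
orientation: [-179.9, -0.0, 82.9]
ft_force: [0.5, 0.3, -0.8]
gripper_width: 0.0189
finger_force: 30.0
```

Request:
drive_tool:
  linear:
    - [0,0,0]
    - [0,0,0]
    - [0,0,-30]
    - [0,0,-46]
    - [0,0,-54]
    - [0,0,-54]
    - [0,0,-54]
    - [0,0,-54]
    - [0,0,-54]
    - [0,0,-54]
  yaw: [-3,-3,-3,-3,-3,-3,-3,-3,-3,-3]
  jaw: [0.9,0.9,0.9,0.9,0.9,0.9,0.9,0,0,0]

```text
clock: 14.25
eef_pos: [0.6125, -0.1513, 0.0577]
orientation: [180.0, 0.0, 80.3]
ft_force: [-0.9, -0.1, 1.2]
gripper_width: 0.0456
finger_force: 0.0
```

Request:
drive_tool:
  linear:
    - [0,0,30]
    - [0,0,74]
    - [10,-60,74]
    - [10,-129,64]
    - [10,-129,64]
    - [10,-129,64]
    - [10,-129,64]
    - [10,-129,64]
    - [10,-129,64]
    - [10,-129,64]
  yaw: [0,0,0,0,0,0,0,0,0,0]
  jaw: [0,0,0,0,0,0,0,0,0,0]

```text
clock: 15.5
eef_pos: [0.6226, -0.2797, 0.1217]
orientation: [180.0, 0.0, 80.3]
ft_force: [0.4, 0.1, -0.3]
gripper_width: 0.047
finger_force: 0.0
```

```bash
python3 look.py c .014 | grep ^W
```

```text
W [374. 417.] rect 640.4 -461.9 (63.8 413.1) 80.3 circ 640.3 -462.7 r208.6
W [434. 364.] rect 705.6 -422.5 (79.7 21.3) 87.6 circ 705.2 -422.5 r40.1
W [206. 364.] rect 495.1 -386.7 (79.7 20.4) 71.8 circ 495.1 -386.7 r40.0
W [172. 303.] rect 480.1 -315.5 (18.3 69.4) 80.3 circ 478.8 -323.0 r34.7
W [316. 230.] rect 619.6 -275.5 (89.2 88.9) 80.4 circ 619.9 -275.9 r45.2
W [ 96. 189.] rect 430.1 -207.0 (91.2 111.9) 76.8 circ 430.5 -204.3 r56.2
W [608. 107.] rect 908.1 -204.8 (123.8 46.7) 89.9 circ 921.4 -204.8 r62.6
W [565. 175.] rect 873.8 -262.6 (110.9 325.7) 1.8 circ 859.2 -261.5 r164.6
W [276.  69.] rect 610.1 -139.5 (72.6 113.5) 19.5 circ 609.9 -139.4 r66.0
W [84. 42.] rect 441.4 -60.4 (102.0 110.3) 18.8 circ 441.6 -60.2 r73.5
W [ 12. 160.] rect 331.9 -144.3 (342.7 97.3) 75.0 circ 284.9 -131.7 r171.3
```

View pics/c.png

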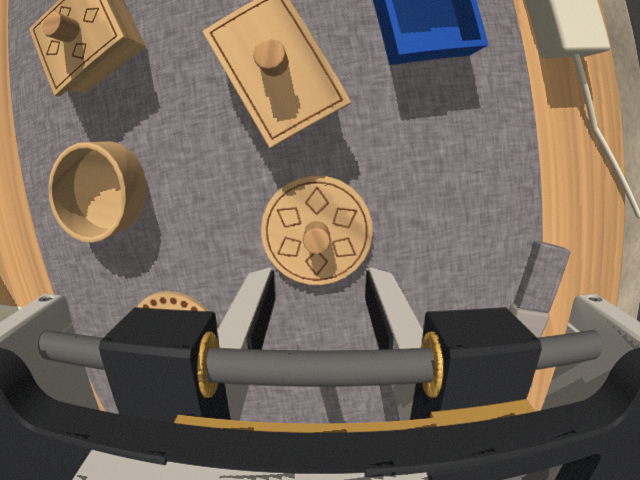

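The oblong lid is seated and aligned at (275,70). The large round lid with diamonds is at (316,230), between the fingers. I'll pick and place it.

Request:
drive_tool:
  linear:
    - [-1,1,-50]
    - [-1,1,-80]
    - [-1,1,-96]
    - [-1,1,-100]
    - [-1,1,-100]
    - [-1,1,-100]
    - [-1,1,-100]
    - [-1,1,-100]
    - [-1,1,-100]
    - [-1,1,-100]
  yaw: [0,0,0,0,0,0,0,0,0,0]
  jaw: [0,0,0,0,0.9,0.9,0.9,0.9,0.9,0.9]

```text
clock: 16.85
eef_pos: [0.6218, -0.2795, 0.0225]
orientation: [179.9, 0.0, 80.3]
ft_force: [-1.7, 1.1, 6.5]
gripper_width: 0.0193
finger_force: 30.0
```

Request:
drive_tool:
  linear:
    - [0,0,40]
    - [0,0,90]
    - [-50,20,90]
    - [-100,40,90]
    - [-150,60,90]
    - [-181,71,90]
    - [-181,71,90]
    - [-181,71,60]
    - [-181,71,43]
    - [-181,71,36]
  yaw: [0,0,0,0,0,0,0,0,0,0]
  jaw: [0.9,0.9,0.9,0.9,0.9,0.9,0.9,0.9,0.9,0.9]

```text
clock: 18.1
eef_pos: [0.4414, -0.2087, 0.0565]
orientation: [-180.0, -0.0, 80.3]
ft_force: [-0.2, 0.1, 10.1]
gripper_width: 0.0188
finger_force: 30.0
```

Request:
drive_tool:
  linear:
    - [0,0,0]
    - [0,0,0]
    - [0,0,0]
    - [0,0,0]
    - [0,0,40]
    - [0,0,100]
    - [0,0,160]
    - [-60,-50,160]
    - [-120,-100,160]
    - [-150,-130,160]
  yaw: [0,0,0,0,0,0,0,0,0,0]
  jaw: [0.9,0,0,0,0,0,0,0,0,0]

```text
clock: 19.35
eef_pos: [0.2973, -0.3315, 0.2181]
orientation: [179.9, 0.1, 80.4]
ft_force: [-0.2, 0.2, -0.8]
gripper_width: 0.0472
finger_force: 0.0
```

Run:
```python
from h import *
from bench import eyes
t=eyes.camera("top"); cv2.imwrite("pics/end_t.png",t["image"]); s=eyes.camera("scene")["image"]; cv2.imwrite("pics/end_s.png",cv2.resize(s[150:350,140:540],None,fx=2,fy=2))
for k in blobs(t):
    ce,y,q=measure(t,k,.048,.040); print(k.mean(0).round(),(ce*1000).round(1),y.round(1),(q*1000).round(1))
```

```text
[447. 283.] [ 443.2 -206.3] 89.5 [93.2 87. ]
[151. 275.] [463.6 344.9] 89.5 [71.4 63.4]
[221. 276.] [457.5 201.6] 179.2 [80.2 71. ]
[375. 276.] [456.4 -73.1] 108.7 [79.7 79.4]
[522. 270.] [ 466.2 -347.2] 87.7 [90.  91.2]
[413. 193.] [ 612.1 -149.2] 109.7 [104.   69.1]
```

View pics/end_s.png

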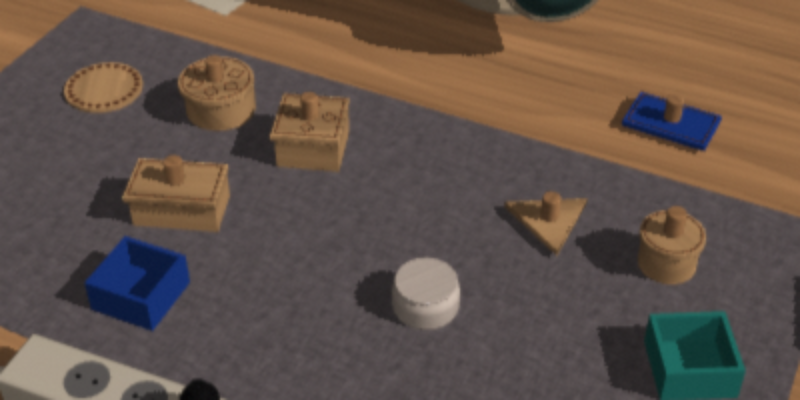

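View pics/end_t.png

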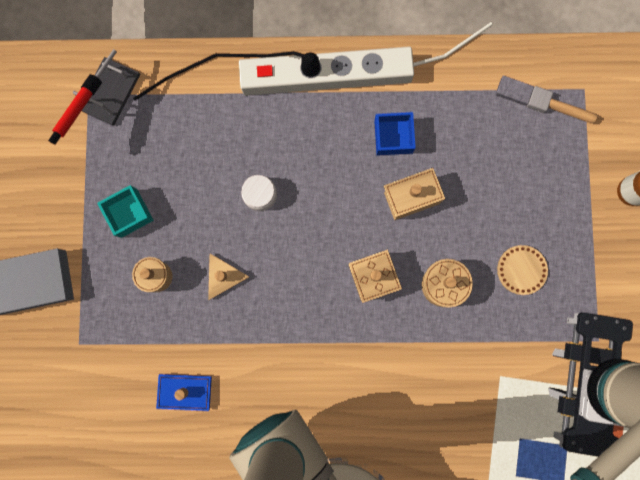

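The scene crop shows all four lids flat on their matching boxes. The top view agrees: (447,283), (375,276), (413,193) and (151,275) are all within about 4 mm and 1°. The triangle lid hasn't moved, so I'll hand in.

```bash
python3 -c "
from bench import workorder; print(workorder.hand_in())"
```

```text
the job is handed in; nothing more can be done
None
```

The job is handed in: all four lids sit flat on their matching boxes in the final images, with the spare triangular lid and the look-alikes left where they were. It took about 20 s of the 102 s allowed, and the hand-in returned no verdict.

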